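Shuttle a bracket under the drill bush

ROBOT

A 7-joint arm with a two-finger parallel gripper is mounted at the origin on the work surface. World frame = base frame: x ahead of the robot, y to its left, z up, the work surface at z = 0. Lengths are in m, angles in rad, forces in N, time in s.
With the tool pointing down it reaches from about 0.425 to 0.825 m from the base axis. Payload 3.6 kg.
Tool frame: the origin (TCP) lies at the very end of the fingers, on their centre line; the grasp point (between the pads) lies 19 mm behind it; z points along the fingers, y is the direction in which the jaws open and shut (so a half turn about z gives the same grasp; the last joint's range is limited). The gripper opens to 93 mm and grips with 3 to 60 N. Pads are 15 mm wide; open, the fingers measure 128 mm over their backs; the gripper's body (75 mm by 188 mm) begins 65 mm behind the grasp point.
Start: joints at [1.272, 0.615, -0.013, 1.423, 0.008, 1.103, -0.04], TCP at [0.175, -0.626, 0.219] pointing down, gripper open.
Joint ranges: [-3.12, 3.12], [-0.3, 2.06], [-1.34, 1.32], [0.26, 2.42], [-1.36, 4.5], [0.01, 1.98], [-2.84, 2.84]. Speed limits (rad/s): [2.79, 2.79, 3.14, 3.14, 3.14, 3.14, 3.14].

INTERFACE

Orientations are given as [roll, pitch, yaw] about the fixed x, y, z axes, in that order (R = Rz(yaw) Ry(pitch) Rx(roll)).
In Python, from plant import env gives the robot as it stands.
- The arm moves only by the tool jog_arm, never from a script. Its argument "series" is a list of rows, each an object with "delta_pos": the shift along the world's x, y, z in cm, a list of three; "turn": the turn, a rotation vector about the world's x, y, z in rad, a list of three; "hand": the finger opening in cm, from 0 to 9.3. In form: [{"delta_pos": [dx, dy, dz], "turn": [ax, ay, az], "hand": hand}, ...]. A call has 1 to 5 rows; each row shifts and turns the commanded pose from where the row before left it; what a row does not reach is not made up. A row lasts 1/10 s, in which the tool goes at most 50 mm and 8.59 degrees, less where a joint would pass 70% of its speed; a pose out of reach is approached as far as the arm can. A call is refused whole if a number of a shift passes 5 or a number of a turn 0.15, either way. A call with a gripper value outside its range is refused whole. The fingers move at their own pace and stop on an object; "squeeze" is the grip in N (left out, the last holds). Time passes only in rows, so rows that do not move let the fingers close. It gives the time, the measured TCP pose, the force and the opening at its end, in the units of the state.
- env.get_obs(): the state, without advancing time (a new reading comes with each control period).
- env.capture(name): name is "side" or "top"; returns the picture (480x640x3 uint8, red, green, blue); there is no depth.
- env.camera_model(name): a dict with "fx", "fy", "cx", "cy" (pixels), "extrinsics" (4x4, takes a point from world to camera coordinates). Camera axes: x right, y down, z forward; pixel columns grow to the right and rows downward; lengths in m; the calibration is good to about 2 mm. A picture is of the moment at which its call begins. camera_model takes no time and is no camera call.
- env.sign_off(): hands the job in, once; it reports no verdict.
The state is a dict: "clock": time; "qpos": joint angles; "joint_vel": joint speeds; "effort": joint torques, N m; "eef_pos": TCP position; "orientation": TCP orientation; "contact_force": force on the tool from outside, world axes, zero at the start; "ft_torque": the same for the moment, N m; "grip_width": finger opening in m.
Only numpy, scipy, OpenCV 4.12 (cv2) and the standard library are available. Lean on these libraries where they do the work, as an engineer would, in place of code of your own. Each camera call takes 0.05 s, during which the arm holds its last target.

TASK

Get the sliding drill jig ready for drilling: with a fingertip push the steel angle bracket fully home against the stop bar of its nest, and push the jig's sprung slide in past the stop pin and let go, so that it springs back and stays latched against the pin, with the bracket still home under the drill bush. Only push: do not lift the bracket out of its nest, do not touch the stop pin's black knob, and leave the other things on the bench where they are.

Things in the scene. Friction and masses are not known exactly. Their poses are not given: they have to be found in the camera images.
- jig: Sliding drill jig: low grey machine base 340 x 150 x 15 mm, bolted down, turned up to 0.4 rad; origin at the centre of its underside, x the way the slide is pushed in (away from the robot), y left, z up. An aluminium slide 99 mm wide, top 30 mm above the bench, runs along it. A bridge with the drill bush, top 77 mm up, spans the slide from x = 0 to 34 mm.
- push_face (a point): Where to push the slide: centre of the outer face of its upright steel end plate (70 mm wide, 10 mm thick), on the robot's side of the jig with nothing in front of it; 45 mm above the bench, 17 mm below the plate's top edge, 185 mm from the jig's origin towards the robot when the slide is out. Moves with the slide; axes as the jig's.
- nest_stop (a point): On the slide, moving with it: foot of the near face of the dark stop bar (10 mm high), centre, at nest floor level (slide top, 30 mm above the bench); 160 mm further in (x) than push_face; axes as the jig's. The bracket's leading edge must bear on it. Two side bars 12 mm high guide the bracket with 1 mm play each side.
- bracket_flange (a point): Loose steel angle bracket, about 0.27 kg: leg 80 x 50 x 6 mm flat in the nest, flange 50 wide, 40 tall, 6 mm thick at the robot's end. Point: centre of the flange's outer face, 20 mm above the nest floor, x and z as the jig's. Home is 80 mm short (-x) of nest_stop; it starts 6 to 16 mm further back, 54 to 64 mm clear of the end plate. Slides with 1 to 3 N pushed low; tips if pushed high and hard.
- slide (a joint): Travel of the slide in m: 0 out (start; its spring returns it here), 0.060 latched against the stop pin, 0.072 fully in on the buffers. Let go before about 0.061 it returns to 0; pushed beyond, it comes back to 0.060. Spring 4 N at 0 rising to 8 N at 0.072, plus 9 N per 0.1 m/s (damped) and 1 to 2 N while a ramp lifts the pin.
- stop_pin (a joint): Height in m of the sprung stop pin, an indexing plunger 10 mm in diameter: 0 fully down, about 0.009 when lifted by the slide's ramp (slide between about 0.010 and 0.060). It works by itself: it drops behind the catch once the slide has gone past.
- pin_knob (a point): Top of the stop pin's round black pull knob, 27 mm in diameter, 104 mm above the bench when down; at x = 60, y = 41 mm in the jig's frame. Not to be touched.
- sleeve: Standing steel strut sleeve, 49 mm diameter, 122 mm tall; origin at the centre of its foot. To be left alone.
- tin: Yellow tin, 72 mm diameter, 58 mm tall; origin at the centre of its foot. To be left alone.
- chip_brush: Wooden-handled brush 200 mm long, 20 mm high, lying on the bench to the right of the slide's end plate; origin under its middle. To be left alone.
Mind the look-alikes: they are no part of the job. Leave any green or pink look-alike of the part that bears bracket_flange alone.

How it is judged:
At the end, for the whole second after the job is handed in: The slide rests latched at 60 mm of travel (within 2.5 mm) with the stop pin down, and the bracket lies flat in its nest within 3 mm of the stop bar (value of joint slide between 0.0575 and 0.0625 m and value of joint stop_pin below 0.002 m and velocity of joint slide between -0.005 and 0.005 m/s and x of bracket_flange in the frame of nest_stop above -0.083 m and z of bracket_flange in the frame of nest_stop below 0.0225 m and angle between bracket_flange's own z axis and vertical below 0.06 rad); the robot touches nothing.
It fails at once if the bracket was lifted out of its nest or tipped up (z of bracket_flange in the frame of nest_stop above 0.032 m or angle between bracket_flange's own z axis and vertical above 0.3 rad).
It fails at once if the stop pin or its knob was touched (contact force between any of the fingers, the arm and stop_pin above 0.3 N).
It fails at once if a bystander was moved (distance of any of sleeve, tin, chip_brush from where it was at the start of the episode above 0.02 m or angle between sleeve's own z axis and vertical above 0.3 rad).
It also fails if it takes over 48 s, if anything falls off the work surface, if the arm or the gripper's body presses on something with over 40 N, if the wrist force passes 120 N, or if a joint passes its speed limit or range.

## Working session

There is one attempt and no reset: what is moved stays moved. The work goes in short steps, Python scripts to look and compute and a tool call to move; the robot and the scene stay as the last step left them, time stands still between calls to the robot, and variables do not carry over. Pictures are saved under pics/ and viewed, and the job is handed in when it is done.

Besides the shell and the picture viewer there is one more tool, called in YAML: its name, and indented under it one key for each argument. jog_arm: Moves the arm, as the interface text tells. Its arguments: {"type":"object","properties":{"series":{"type":"array"},"squeeze":{"type":"number"}},"required":["series"]}

```bash
ls; mkdir -p pics; python3 - <<'E'
from plant import env
import cv2,json
for n in("side","top"):
    cv2.imwrite(f"pics/{n}0.png",env.capture(n)[:,:,::-1])
    m=env.camera_model(n);print(n,{k:(v if not hasattr(v,'tolist') else v.tolist()) for k,v in m.items()})
print(env.get_obs())
E
```

```text
pics
side {'fx': 580.4187722830144, 'fy': 580.4187722830144, 'cx': 314.59957700540895, 'cy': 232.42421143136806, 'extrinsics': [[-0.927512641882064, -0.3734075358469084, -0.016944359583480735, 0.5398060638030993], [-0.2704803410261186, 0.701757401165286, -0.6590727843175882, 0.2152244680509596], [0.25799357408150503, -0.6067152232163648, -0.7518882587527, 1.0672528918275448], [0.0, 0.0, 0.0, 1.0]]}
top {'fx': 618.3565578377359, 'fy': 618.3565578377359, 'cx': 325.6404150770441, 'cy': 234.82599762907256, 'extrinsics': [[-0.00463100170319494, -0.9999188841117745, -0.011865033497136065, 0.031001839111005458], [-0.9922143035545792, 0.006071379830185815, -0.12439418864504513, 0.5943990039816018], [0.12445613542500214, 0.011196586248529844, -0.9921619357803709, 1.1558159512147772], [0.0, 0.0, 0.0, 1.0]]}
{'clock': 0.1, 'qpos': array([ 1.27150859,  0.61584935, -0.01261665,  1.42468158,  0.00813733,
        1.10338531, -0.04035959]), 'joint_vel': array([ 0.0001521 , -0.00198079, -0.00150115, -0.00470668,  0.00169283,
        0.00181818,  0.00033232]), 'effort': array([ 1.08631124e-03, -4.60047019e+01,  2.10202849e-01, -1.66245192e+01,
       -6.11111918e-02,  1.69681082e-02,  1.10246938e-04]), 'eef_pos': array([ 0.17493885, -0.62530667,  0.21759849]), 'orientation': array([-3.13932065e+00,  5.99500990e-05,  2.72910243e-01]), 'contact_force': array([0.70441998, 0.61179454, 1.17023534]), 'ft_torque': array([ 0.00157396, -0.0090048 , -0.01248453]), 'grip_width': 0.09275710947190217}
```

View pics/side0.png

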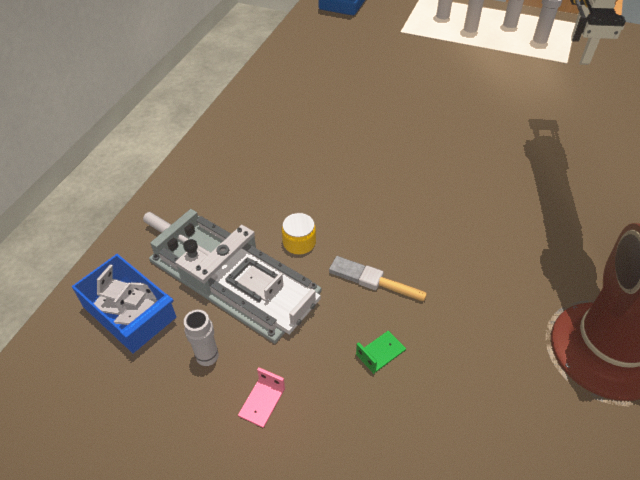

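View pics/top0.png

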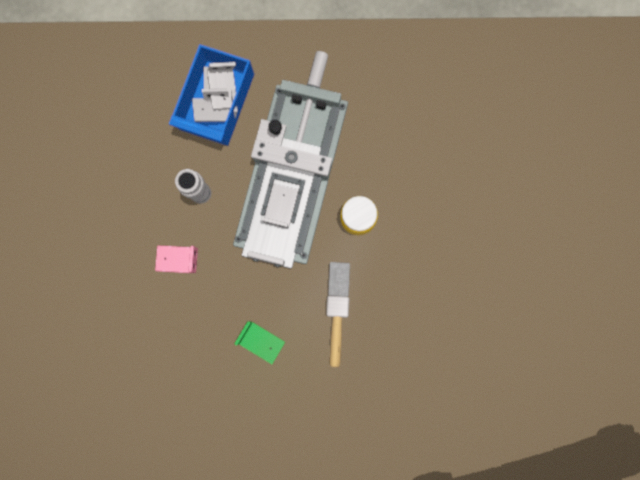

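Side view: the jig runs from about (300,310) to (165,235). The bracket is in the nest near (262,280), and the look-alikes are pink (262,398), green (382,350) and the parts in the blue bin (125,295). Top view: end plate at about (270,260), bracket at (281,204), knob at (275,127), sleeve at (190,185), tin at (359,214) and brush at (338,310). I'll crop in closer.

```bash
python3 - <<'E'
import cv2
a=cv2.imread('pics/top0.png')[100:280,220:360];cv2.imwrite('pics/topc.png',cv2.resize(a,None,fx=3.3,fy=3.3,interpolation=cv2.INTER_CUBIC))
a=cv2.imread('pics/side0.png')[200:345,140:330];cv2.imwrite('pics/sidec.png',cv2.resize(a,None,fx=4,fy=4,interpolation=cv2.INTER_CUBIC))
E
```

```text
(no output)
```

View pics/topc.png

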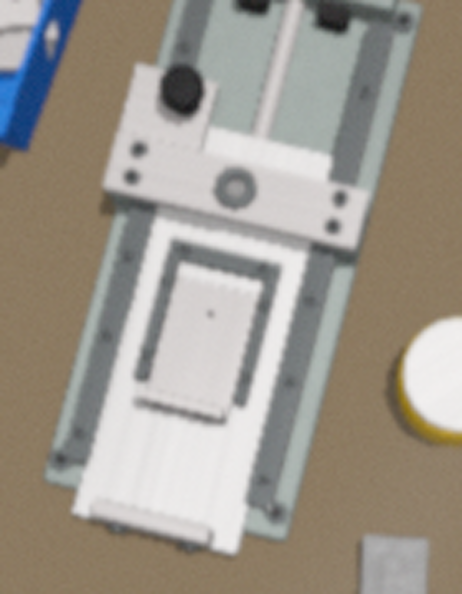

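View pics/sidec.png

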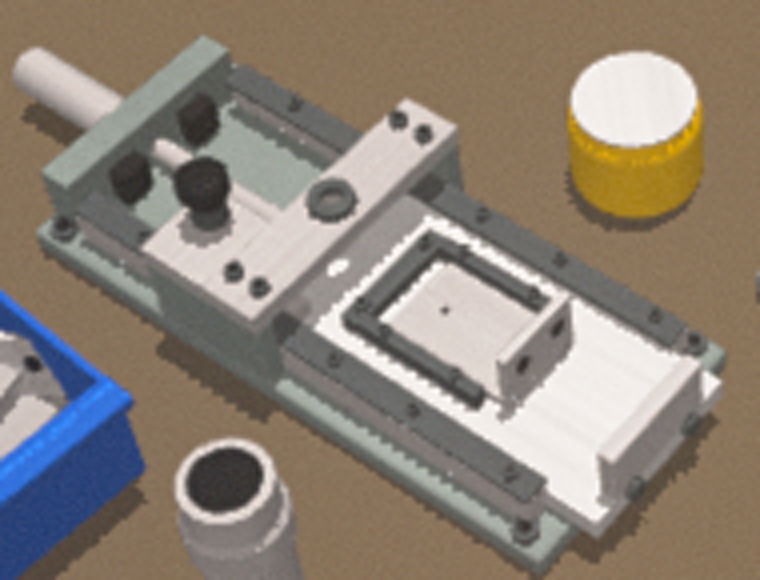

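```bash
cat > h.py <<'E'
import numpy as np,cv2
from plant import env
M={n:env.camera_model(n) for n in("side","top")}
def KP(n):
    m=M[n];K=np.array([[m['fx'],0,m['cx']],[0,m['fy'],m['cy']],[0,0,1]]);E=np.array(m['extrinsics']);return K@E[:3]
def ray(n,uv):
    m=M[n];E=np.array(m['extrinsics']);d=np.array([(uv[0]-m['cx'])/m['fx'],(uv[1]-m['cy'])/m['fy'],1]);R=E[:3,:3];return -R.T@E[:3,3],R.T@d
def onz(n,uv,z):
    c,d=ray(n,uv);return c+d*(z-c[2])/d[2]
def tri(s,t):
    p=cv2.triangulatePoints(KP('side'),KP('top'),np.float64(s).reshape(2,1),np.float64(t).reshape(2,1))[:,0];p=p[:3]/p[3]
    e=[np.linalg.norm((lambda q:q[:2]/q[2])(KP(n)@np.r_[p,1])-u) for n,u in(('side',s),('top',t))];return p,e
def proj(n,p): q=KP(n)@np.r_[p,1];return q[:2]/q[2]
E
python3 - <<'E'
from h import *
np.set_printoptions(precision=4,suppress=True)
S=lambda u,v:np.array([140+u/4,200+v/4]);T=lambda u,v:np.array([220+u/3.3,100+v/3.3])
pts={'plate topL':(S(600,460),T(93,508)),'plate topR':(S(699,366),T(212,535)),
'fl topL':(S(500,363),T(138,402)),'fl topR':(S(570,298),T(228,416)),
'bridge nearR(+y is left)':(S(458,130),T(357,248)),'bridge nearL':(S(258,322),T(104,188)),'knob':(S(200,168),T(182,90)),
'tin':(S(633,98),np.array([359,214.])),'baseNL':(S(545,570),T(45,480)),'baseNR':(S(724,355),T(287,540)),'bush':(S(332,198),T(236,187)),'stopL in':(S(372,322),T(178,262)),'hole':(S(445,310),T(210,313))}
P={}
for k,(s,t) in pts.items():
    p,e=tri(s,t);P[k]=p;print(k,p,np.round(e,1))
for a,b in(('plate topL','plate topR'),('fl topL','fl topR'),('bridge nearL','bridge nearR(+y is left)'),('baseNL','baseNR')):
    d=P[b]-P[a];print(a,np.linalg.norm(d[:2]),'yaw',np.arctan2(d[0],-d[1]))
for n,uv,z in(('top',T(45,480),.015),('top',T(287,540),.015),('top',T(420,5),.015),('top',(186,181),.122),('top',(338,290),.01),('top',(338,315),.01),('top',(336,366),.01),('top',(330,263),.01),('top',(349,263),.01)):print(uv,onz(n,uv,z))
E
```

```text
plate topL [0.5578 0.1751 0.0541] [0.7 0.6]
plate topR [0.5399 0.1063 0.0477] [0.9 0.8]
fl topL [0.6187 0.1488 0.0646] [1.2 1.1]
fl topR [0.6092 0.097  0.0564] [0.1 0.1]
bridge nearR(+y is left) [0.706  0.0219 0.0601] [0.5 0.4]
bridge nearL [0.7415 0.1687 0.063 ] [0.9 0.8]
knob [0.79   0.1206 0.1024] [0.5 0.4]
tin [ 0.6323 -0.0362  0.0535] [0.1 0. ]
baseNL [0.577  0.2105 0.0016] [1.2 1. ]
baseNR [0.5418 0.0654 0.0022] [0. 0.]
bush [0.7406 0.0916 0.0691] [0.5 0.4]
stopL in [0.7049 0.1287 0.0303] [0.6 0.5]
hole [0.6739 0.1095 0.0312] [0.5 0.4]
plate topL 0.07109486988622193 yaw -0.255397711105329
fl topL 0.0526571376839973 yaw -0.18123129077318142
bridge nearL 0.15100772089573158 yaw -0.2368055492989919
baseNL 0.1493839391058365 yaw -0.23780304649867787
[233.6364 245.4545] [0.5774 0.209  0.015 ]
[306.9697 263.6364] [0.5408 0.0648 0.015 ]
[347.2727 101.5152] [ 0.8684 -0.0169  0.015 ]
(186, 181) [0.684 0.28  0.122]
(338, 290) [0.4893 0.0045 0.01  ]
(338, 315) [0.4409 0.0048 0.01  ]
(336, 366) [0.3437 0.0094 0.01  ]
(330, 263) [0.5422 0.0198 0.01  ]
(349, 263) [ 0.542  -0.0175  0.01  ]
```

The two views agree: jig yaw is about -0.24 and its origin about (0.724, 0.096). Bush, knob, base and plate all fit the sizes given. Candidates for the bracket are the grey one in the nest (281,204 top), the green one (261,342), the pink one (176,259) and the grey parts in the bin (213,105). I choose the grey one in the nest, and the crop confirms it. Next I'll pin down the flange.

```bash
cat >> h.py <<'E'
YAW=-0.24;O=np.array([.724,.0963]);XH=np.array([np.cos(YAW),np.sin(YAW)]);YH=np.array([-XH[1],XH[0]])
def tojig(p): d=np.asarray(p)[:2]-O;return np.array([d@XH,d@YH])*1000
def toworld(x,y): return O+(x*XH+y*YH)/1000
E
python3 - <<'E'
from h import *
np.set_printoptions(precision=4,suppress=True)
T=lambda u,v:np.array([220+u/3.3,100+v/3.3]);S=lambda u,v:np.array([140+u/4,200+v/4])
for nm,n,uv,z in(('flL','top',T(138,404),.07),('flR','top',T(226,419),.07),('flL','side',S(500,366),.07),('flR','side',S(572,300),.07),('stL','top',T(178,262),.036),('stR','top',T(262,280),.036),('stL','side',S(380,322),.036),('plL','side',S(604,468),.062),('plR','side',S(704,372),.062),('plL','top',T(90,515),.062),('plR','top',T(210,543),.062),('bush','top',T(236,187),.08),('bush','side',S(332,198),.08)):
    p=onz(n,uv,z);print(nm,n,p[:2],tojig(p))
print('mid',toworld(-146,0),'pf',toworld(-185,0),toworld(-215,0))
E
```

```text
flL top [0.6147 0.1475] [-118.3167   23.7876]
flR top [0.6058 0.0972] [-115.064   -27.1837]
flL side [0.6182 0.1541] [-116.4542   30.9826]
flR side [0.6026 0.1068] [-120.4437  -18.6293]
stL top [0.7046 0.1284] [-26.4937  26.5905]
stR top [0.6934 0.0786] [-25.5459 -24.46  ]
stL side [0.6974 0.1306] [-33.9421  27.0031]
plL side [0.5532 0.1832] [-186.5569   43.8533]
plR side [0.5307 0.1176] [-192.8425  -25.2461]
plL top [0.552  0.1754] [-185.822    35.9263]
plR top [0.5356 0.1067] [-185.4335  -34.6324]
bush top [0.7386 0.0912] [15.3604 -1.5178]
bush side [0.734 0.099] [9.1043 5.0109]
mid [0.5822 0.131 ] pf [0.5443 0.1403] [0.5152 0.1474]
```

jog_arm:
  series:
    - {"delta_pos": [4.5, 2, 0], "turn": [0, 0, -0.05], "hand": 0}
    - {"delta_pos": [4, 3, 0], "turn": [0, 0, -0.05], "hand": 0}
    - {"delta_pos": [3.5, 3.5, 0], "turn": [0, 0, -0.05], "hand": 0}
    - {"delta_pos": [3, 4, 0], "turn": [0, 0, -0.05], "hand": 0}
    - {"delta_pos": [3, 4, 0], "turn": [0, 0, -0.05], "hand": 0}

```text
clock: 0.6
eef_pos: [0.3562, -0.459, 0.2181]
orientation: [-3.141, 0.0, 0.021]
contact_force: [0.7, -1.0, -0.1]
grip_width: 0.0578
```

jog_arm:
  series:
    - {"delta_pos": [2.5, 4, 0], "turn": [0, 0, -0.05], "hand": 0}
    - {"delta_pos": [2.5, 4, 0], "turn": [0, 0, -0.05], "hand": 0}
    - {"delta_pos": [2.5, 4.2, 0], "turn": [0, 0, -0.05], "hand": 0}
    - {"delta_pos": [2, 4.4, 0], "turn": [0, 0, -0.05], "hand": 0}
    - {"delta_pos": [2, 4.4, 0], "turn": [0, 0, -0.05], "hand": 0}

```text
clock: 1.1
eef_pos: [0.4706, -0.2489, 0.2183]
orientation: [-3.141, 0.001, -0.229]
contact_force: [0.7, -0.7, 0.4]
grip_width: 0.0176
```

jog_arm:
  series:
    - {"delta_pos": [2, 4.4, 0], "turn": [0, 0, 0], "hand": 0}
    - {"delta_pos": [2, 4.4, 0], "turn": [0, 0, 0], "hand": 0}
    - {"delta_pos": [1.5, 4.4, 0], "turn": [0, 0, 0], "hand": 0}
    - {"delta_pos": [1.5, 4.4, 0], "turn": [0, 0, 0], "hand": 0}
    - {"delta_pos": [1, 4.4, 0], "turn": [0, 0, 0], "hand": 0}

```text
clock: 1.6
eef_pos: [0.5506, -0.0289, 0.2182]
orientation: [-3.142, 0.0, -0.227]
contact_force: [0.6, -0.3, 0.2]
grip_width: 0.0004
```

jog_arm:
  series:
    - {"delta_pos": [1, 4.4, 0], "turn": [0, 0, 0], "hand": 0}
    - {"delta_pos": [0.5, 4, 0], "turn": [0, 0, 0], "hand": 0}
    - {"delta_pos": [0, 3, 0], "turn": [-0.036, -0.146, 0], "hand": 0}
    - {"delta_pos": [0, 0, 0], "turn": [0, 0, 0], "hand": 0}

```text
clock: 2.0
eef_pos: [0.5591, 0.0924, 0.2163]
orientation: [3.141, -0.142, -0.212]
contact_force: [-0.1, -0.0, -0.3]
grip_width: 0.0006
```

jog_arm:
  series:
    - {"delta_pos": [1.2, 2, -3], "turn": [0, 0, -0.028], "hand": 0}
    - {"delta_pos": [1.1, 1.9, -3], "turn": [0, 0, 0], "hand": 0}
    - {"delta_pos": [0, 0, -4], "turn": [0, 0, 0], "hand": 0}
    - {"delta_pos": [0, 0, -3], "turn": [0, 0, 0], "hand": 0}
    - {"delta_pos": [0, 0, 0], "turn": [0, 0, 0], "hand": 0}

```text
clock: 2.5
eef_pos: [0.5843, 0.1206, 0.084]
orientation: [3.133, -0.14, -0.255]
contact_force: [-1.2, -0.8, -0.2]
grip_width: 0.0004
```

```bash
cat > look.py <<'E'
import sys
from h import *
i=sys.argv[1]
a=env.capture('top')[100:330,180:400,::-1];cv2.imwrite(f'pics/t{i}.png',cv2.resize(a,None,fx=2.5,fy=2.5,interpolation=cv2.INTER_CUBIC))
a=env.capture('side')[160:345,140:340,::-1];cv2.imwrite(f'pics/s{i}.png',cv2.resize(a,None,fx=3.2,fy=3.2,interpolation=cv2.INTER_CUBIC))
o=env.get_obs();print(o['clock'],o['eef_pos'],o['orientation'],o['contact_force'],'jig',tojig(o['eef_pos']))
E
python3 look.py 1
```

```text
2.6 [0.58834302 0.1213628  0.08878588] [ 3.13872407 -0.1493544  -0.25572015] [ 0.76731486 -0.4640339   0.67068769] jig [-137.72626834   -7.90156921]
```

View pics/s1.png

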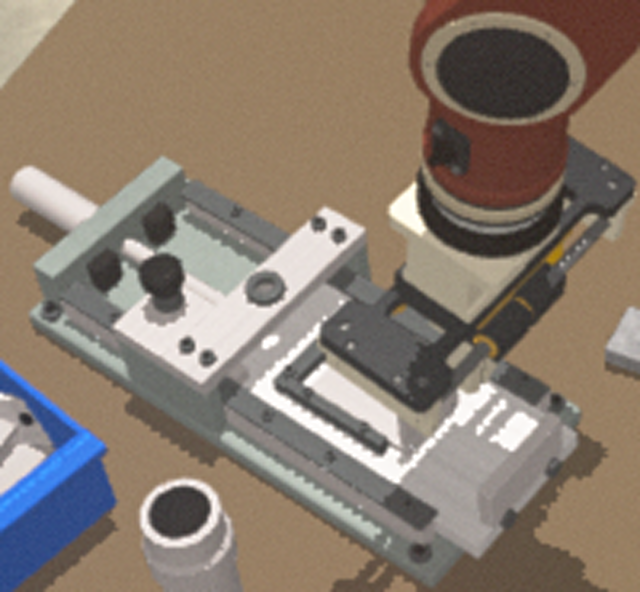

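View pics/t1.png

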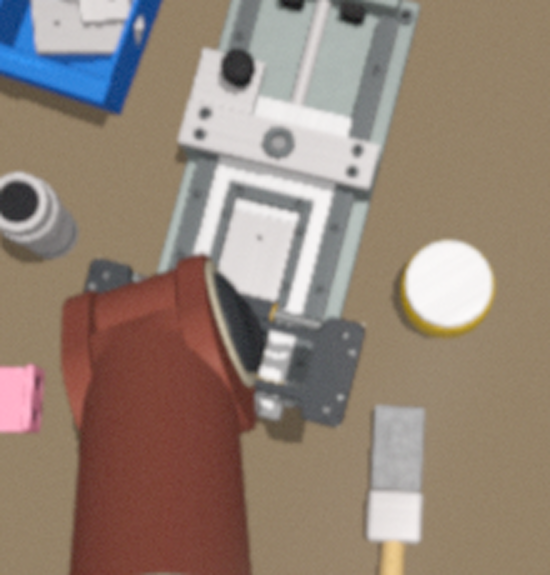

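The gripper is above the gap between plate and flange, with the bracket ahead at about (260,240) in the top crop. It sits about 8 mm right of the jig axis, so I'll correct that and descend.

jog_arm:
  series:
    - {"delta_pos": [-0.6, 1.0, 0], "turn": [0, 0, 0.016], "hand": 0}
    - {"delta_pos": [0, 0, 0], "turn": [0, 0, 0], "hand": 0}
    - {"delta_pos": [0, 0, -2], "turn": [0, 0, 0], "hand": 0}
    - {"delta_pos": [0, 0, -2], "turn": [0, 0, 0], "hand": 0}
    - {"delta_pos": [0, 0, 0], "turn": [0, 0, 0], "hand": 0}

```text
clock: 3.1
eef_pos: [0.5807, 0.1323, 0.0478]
orientation: [3.138, -0.147, -0.238]
contact_force: [0.3, -0.3, 0.5]
grip_width: 0.0006
```

```bash
python3 look.py 2
```

```text
3.2 [0.58265717 0.13243641 0.04970624] [ 3.14023032 -0.15120495 -0.23870073] [ 0.24038141 -0.05099381  0.11230652] jig [-145.88138152    1.50310657]
```

View pics/s2.png

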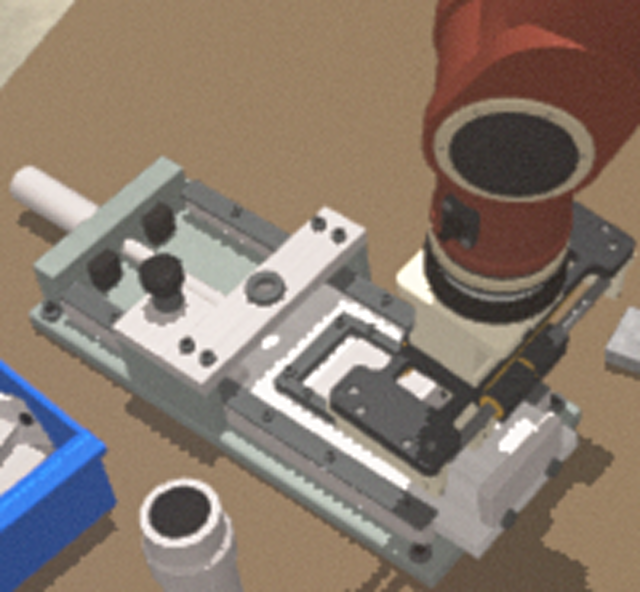

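jog_arm:
  series:
    - {"delta_pos": [0, 0, -1.2], "turn": [0, 0, 0], "hand": 0}
    - {"delta_pos": [0.49, -0.16, 0], "turn": [0, 0, 0], "hand": 0}
    - {"delta_pos": [0.49, -0.13, 0], "turn": [0, 0, 0], "hand": 0}
    - {"delta_pos": [0.39, -0.12, 0], "turn": [0, 0, 0], "hand": 0}
    - {"delta_pos": [0, 0, 0], "turn": [0, 0, 0], "hand": 0}

```text
clock: 3.7
eef_pos: [0.5971, 0.1274, 0.0371]
orientation: [3.14, -0.152, -0.24]
contact_force: [-0.9, 0.3, 0.4]
grip_width: 0.0004
```

jog_arm:
  series:
    - {"delta_pos": [0.2, -0.05, 0], "turn": [0, 0, 0], "hand": 0}
    - {"delta_pos": [0.2, -0.05, 0], "turn": [0, 0, 0], "hand": 0}
    - {"delta_pos": [0.2, -0.05, 0], "turn": [0, 0, 0], "hand": 0}
    - {"delta_pos": [0.2, -0.05, 0], "turn": [0, 0, 0], "hand": 0}
    - {"delta_pos": [0, 0, 0], "turn": [0, 0, 0], "hand": 0}

```text
clock: 4.2
eef_pos: [0.6027, 0.1263, 0.0364]
orientation: [3.139, -0.148, -0.239]
contact_force: [-2.8, 0.6, 2.0]
grip_width: 0.0005
```

```bash
python3 look.py 3
```

```text
4.3 [0.60319067 0.12608851 0.03638742] [ 3.13911248 -0.14886874 -0.23870779] [-2.64970216  0.23537737  1.67249314] jig [-124.4274935     0.21802184]
```

View pics/s3.png

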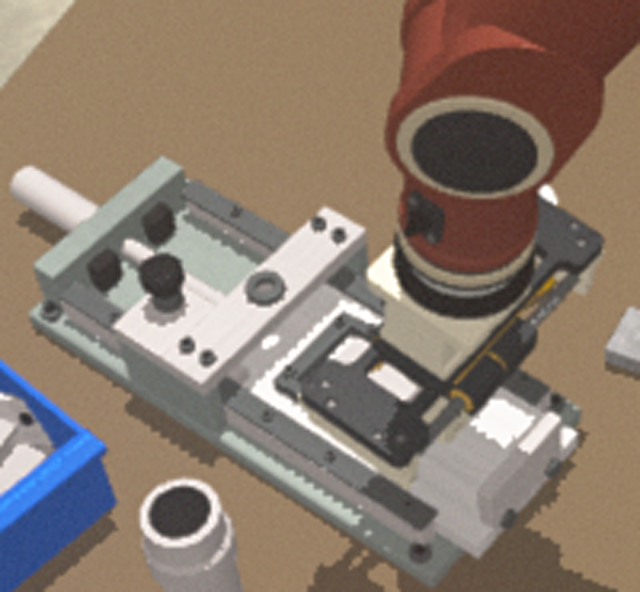

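View pics/t3.png

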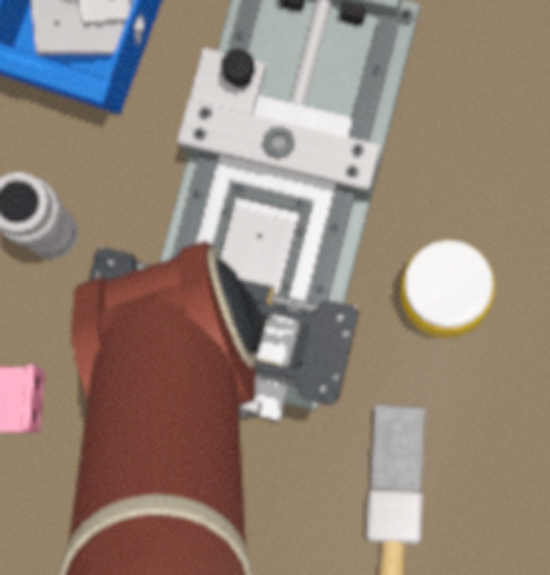

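Contact at about 2.7 N, matching the bracket's sliding force. I'll continue in small steps. In the top crop the bracket's front edge is at row 200 and the stop bar at about row 190.

jog_arm:
  series:
    - {"delta_pos": [0.2, -0.05, 0], "turn": [0, 0, 0], "hand": 0}
    - {"delta_pos": [0.2, -0.05, 0], "turn": [0, 0, 0], "hand": 0}
    - {"delta_pos": [0, 0, 0], "turn": [0, 0, 0], "hand": 0}

```text
clock: 4.6
eef_pos: [0.6089, 0.1246, 0.0366]
orientation: [3.14, -0.152, -0.24]
contact_force: [-1.0, 0.7, -1.2]
grip_width: 0.0002
```

jog_arm:
  series:
    - {"delta_pos": [0.2, -0.05, 0], "turn": [0, 0, 0], "hand": 0}
    - {"delta_pos": [0.2, -0.05, 0], "turn": [0, 0, 0], "hand": 0}
    - {"delta_pos": [0, 0, 0], "turn": [0, 0, 0], "hand": 0}

```text
clock: 4.9
eef_pos: [0.6108, 0.1241, 0.0365]
orientation: [3.139, -0.148, -0.239]
contact_force: [-5.4, 1.1, 2.5]
grip_width: 0.0
```

```bash
python3 look.py 4
```

```text
5.0 [0.6109585  0.12401793 0.03650713] [ 3.13887339 -0.14832772 -0.23883143] [-5.82524593  1.05645283  3.1047044 ] jig [-1.16390131e+02  5.32180406e-02]
```

View pics/t4.png

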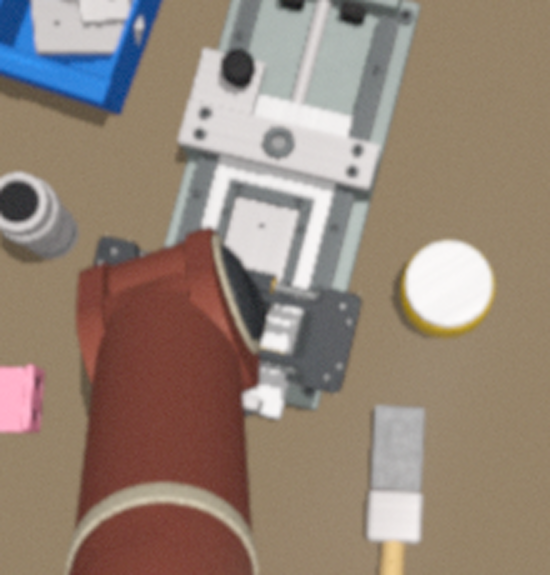

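jog_arm:
  series:
    - {"delta_pos": [0.15, -0.04, 0], "turn": [0, 0, 0], "hand": 0}
    - {"delta_pos": [0.15, -0.04, 0], "turn": [0, 0, 0], "hand": 0}
    - {"delta_pos": [0, 0, 0], "turn": [0, 0, 0], "hand": 0}

```text
clock: 5.3
eef_pos: [0.614, 0.1232, 0.0365]
orientation: [3.139, -0.148, -0.239]
contact_force: [-4.0, 1.2, 2.8]
grip_width: 0.0002
```

```bash
python3 look.py 5; python3 - <<'E'
import cv2,numpy as np
cv2.imwrite('pics/cmp.png',np.hstack([cv2.resize(cv2.imread(f'pics/t{i}.png')[130:300,180:360],None,fx=1.45*1,fy=1.45,interpolation=cv2.INTER_CUBIC) for i in(3,4,5)]))
E
```

```text
5.4 [0.61416611 0.12320801 0.03647885] [ 3.13896519 -0.14874649 -0.23881363] [-4.46504209  1.01321899  2.93943663] jig [-1.13081935e+02  2.89657916e-02]
```

View pics/cmp.png

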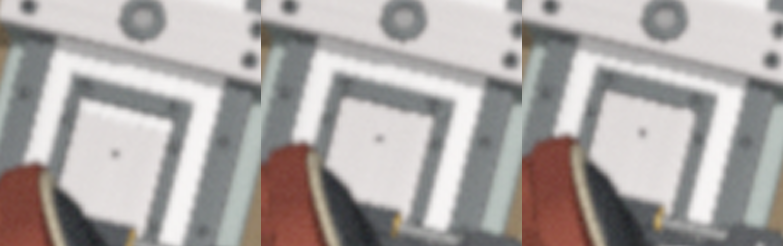

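Bracket is home: in the last two frames its edge is against the dark bar, and the slide itself started to yield under the push. Now back off, lift, and go behind the end plate.

jog_arm:
  series:
    - {"delta_pos": [-0.3, 0.07, 0], "turn": [0, 0, 0], "hand": 0}
    - {"delta_pos": [-0.4, 0.1, 0], "turn": [0, 0, 0], "hand": 0}
    - {"delta_pos": [-1.7, 0.42, 0], "turn": [0, 0, 0], "hand": 0}
    - {"delta_pos": [0, 0, 2.5], "turn": [0, 0, 0], "hand": 0}
    - {"delta_pos": [0, 0, 3], "turn": [0, 0, 0], "hand": 0}

```text
clock: 5.9
eef_pos: [0.5912, 0.129, 0.0916]
orientation: [3.139, -0.151, -0.238]
contact_force: [0.2, -0.1, 0.2]
grip_width: 0.0006
```

jog_arm:
  series:
    - {"delta_pos": [0, 0, 0], "turn": [0, 0, 0], "hand": 0}
    - {"delta_pos": [-3.7, 0.91, 0], "turn": [0, 0, 0], "hand": 0}
    - {"delta_pos": [-3.8, 0.92, 0], "turn": [0, 0, 0], "hand": 0}
    - {"delta_pos": [0, 0, 0], "turn": [0, 0, 0], "hand": 0}

```text
clock: 6.3
eef_pos: [0.5106, 0.1488, 0.0907]
orientation: [3.138, -0.145, -0.234]
contact_force: [0.8, 0.2, 0.1]
grip_width: 0.0008
```

```bash
python3 look.py 6
```

```text
6.4 [0.51657255 0.14782686 0.09183153] [ 3.14045373 -0.15218653 -0.23797376] [ 0.35883624 -0.19606472 -0.40627753] jig [-213.73022982    0.74394851]
```

View pics/s6.png

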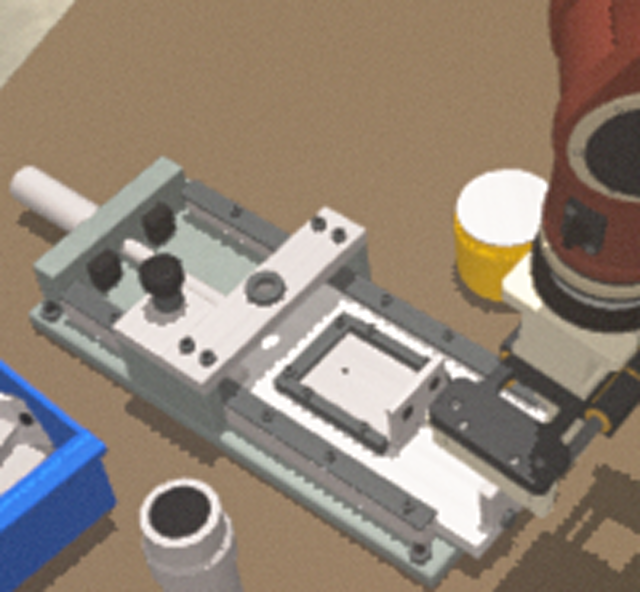

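View pics/t6.png

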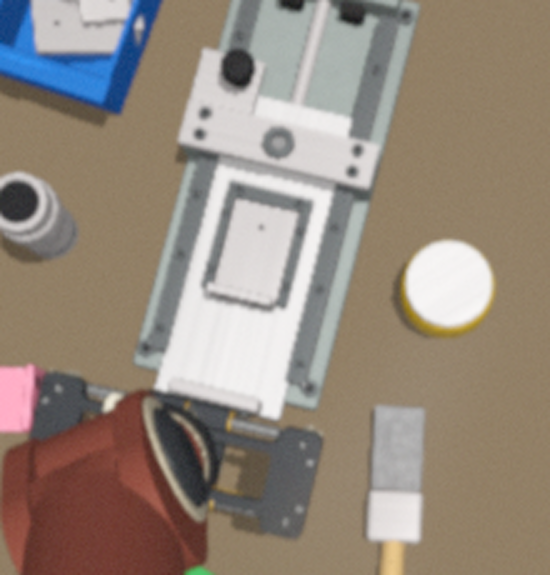

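The bracket is home at (255,250) in the top crop and flat, the slide is back out, and the tool is behind the end plate. Descend and push.

jog_arm:
  series:
    - {"delta_pos": [0, 0, -2.4], "turn": [0, 0, 0], "hand": 0}
    - {"delta_pos": [0, 0, -2.3], "turn": [0, 0, 0], "hand": 0}
    - {"delta_pos": [0, 0, 0], "turn": [0, 0, 0], "hand": 0}
    - {"delta_pos": [0.6, -0.18, 0], "turn": [0, 0, 0], "hand": 0}
    - {"delta_pos": [0.5, -0.15, 0], "turn": [0, 0, 0], "hand": 0}

```text
clock: 6.9
eef_pos: [0.5292, 0.1438, 0.0457]
orientation: [3.141, -0.153, -0.24]
contact_force: [0.5, -0.1, 0.4]
grip_width: 0.0004
```

jog_arm:
  series:
    - {"delta_pos": [0.3, -0.1, 0], "turn": [0, 0, 0], "hand": 0}
    - {"delta_pos": [0.3, -0.07, 0], "turn": [0, 0, 0], "hand": 0}
    - {"delta_pos": [0.3, -0.07, 0], "turn": [0, 0, 0], "hand": 0}
    - {"delta_pos": [0.2, -0.05, 0], "turn": [0, 0, 0], "hand": 0}
    - {"delta_pos": [0, 0, 0], "turn": [0, 0, 0], "hand": 0}

```text
clock: 7.4
eef_pos: [0.5359, 0.1417, 0.0448]
orientation: [3.139, -0.146, -0.238]
contact_force: [-5.5, 1.2, 3.9]
grip_width: 0.0002
```

```bash
python3 look.py 7
```

```text
7.5 [0.53617698 0.14158618 0.04472183] [ 3.13883457 -0.14718153 -0.23819004] [-5.05869736  0.83142667  4.27898958] jig [-193.20427206   -0.6578411 ]
```

View pics/t7.png

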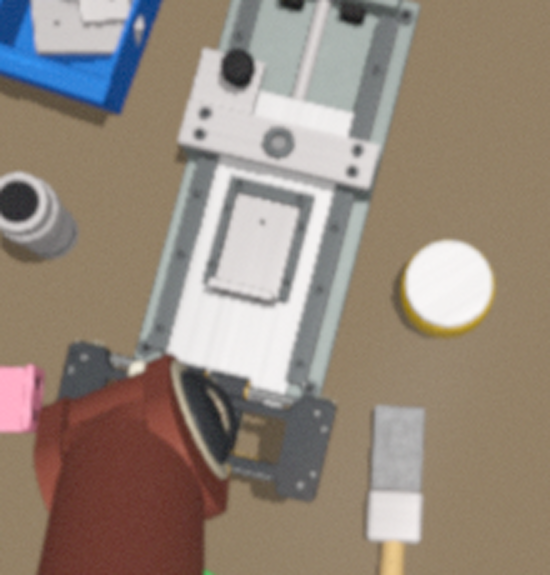

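jog_arm:
  series:
    - {"delta_pos": [0.4, -0.1, 0], "turn": [0, 0, 0], "hand": 0}
    - {"delta_pos": [0.5, -0.12, 0], "turn": [0, 0, 0], "hand": 0}
    - {"delta_pos": [0.5, -0.12, 0], "turn": [0, 0, 0], "hand": 0}
    - {"delta_pos": [0.5, -0.12, 0], "turn": [0, 0, 0], "hand": 0}
    - {"delta_pos": [0.5, -0.12, 0], "turn": [0, 0, 0], "hand": 0}

```text
clock: 8.0
eef_pos: [0.5547, 0.1368, 0.044]
orientation: [3.136, -0.137, -0.236]
contact_force: [-14.2, 4.0, 13.1]
grip_width: 0.0002
```

jog_arm:
  series:
    - {"delta_pos": [0.5, -0.12, 0], "turn": [0, 0, 0], "hand": 0}
    - {"delta_pos": [0.5, -0.12, 0], "turn": [0, 0, 0], "hand": 0}
    - {"delta_pos": [0.5, -0.12, 0], "turn": [0, 0, 0], "hand": 0}
    - {"delta_pos": [0.5, -0.12, 0], "turn": [0, 0, 0], "hand": 0}
    - {"delta_pos": [0.4, -0.1, 0], "turn": [0, 0, 0], "hand": 0}

```text
clock: 8.5
eef_pos: [0.5784, 0.1308, 0.0437]
orientation: [3.135, -0.136, -0.237]
contact_force: [-13.8, 2.5, 10.7]
grip_width: 0.0008
```

```bash
python3 look.py 8
```

```text
8.6 [0.58042296 0.13024525 0.04377854] [ 3.1362168  -0.13960171 -0.23764516] [-9.38836019  2.27941614  5.95511361] jig [-147.53071041   -1.15632959]
```

View pics/t8.png

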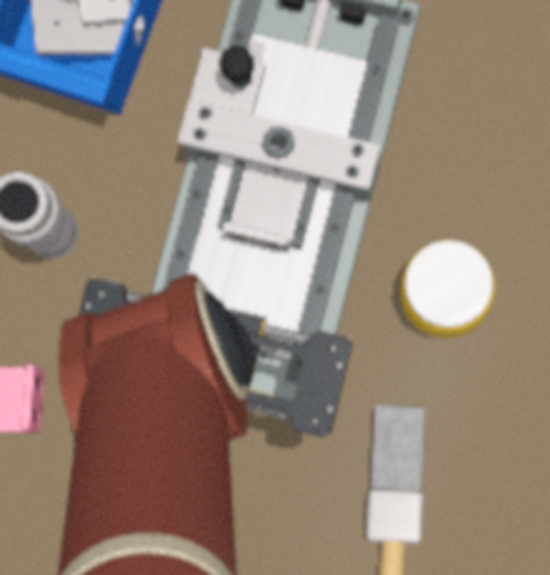

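View pics/s8.png

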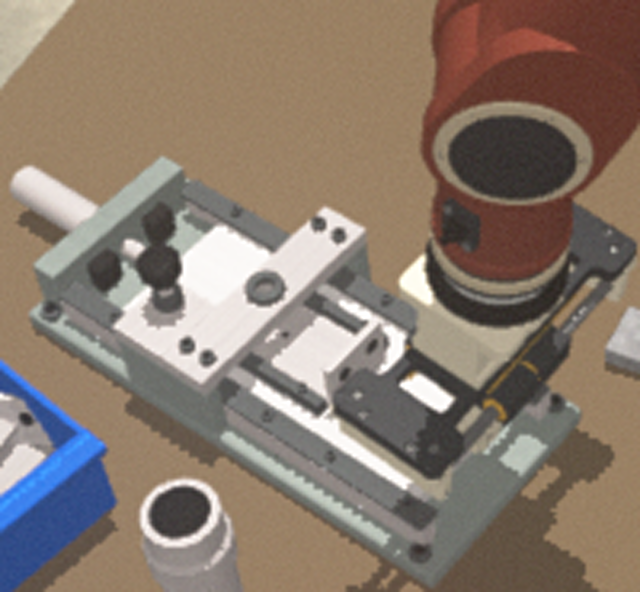

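Pin lifted and the slide is about 47 mm in. Roughly 19 mm more.

jog_arm:
  series:
    - {"delta_pos": [0.4, -0.1, 0], "turn": [0, 0, 0], "hand": 0}
    - {"delta_pos": [0.4, -0.1, 0], "turn": [0, 0, 0], "hand": 0}
    - {"delta_pos": [0.4, -0.1, 0], "turn": [0, 0, 0], "hand": 0}
    - {"delta_pos": [0.3, -0.07, 0], "turn": [0, 0, 0], "hand": 0}
    - {"delta_pos": [0, 0, 0], "turn": [0, 0, 0], "hand": 0}

```text
clock: 9.1
eef_pos: [0.5964, 0.1261, 0.0438]
orientation: [3.136, -0.141, -0.238]
contact_force: [-7.8, 1.4, 4.7]
grip_width: 0.0007
```

```bash
python3 look.py 9
```

```text
9.2 [0.59653208 0.12615836 0.04380191] [ 3.1365792  -0.14169513 -0.23816704] [-7.50204577  1.03970431  5.24921738] jig [-130.91184099   -1.29689555]
```

View pics/s9.png

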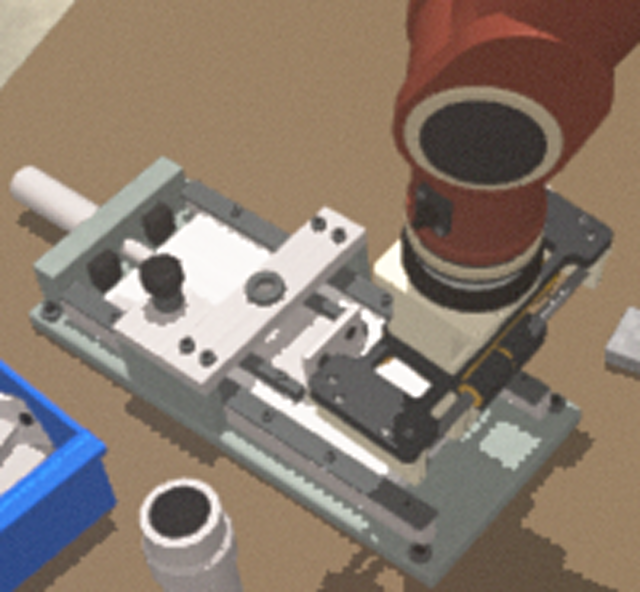

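View pics/t9.png

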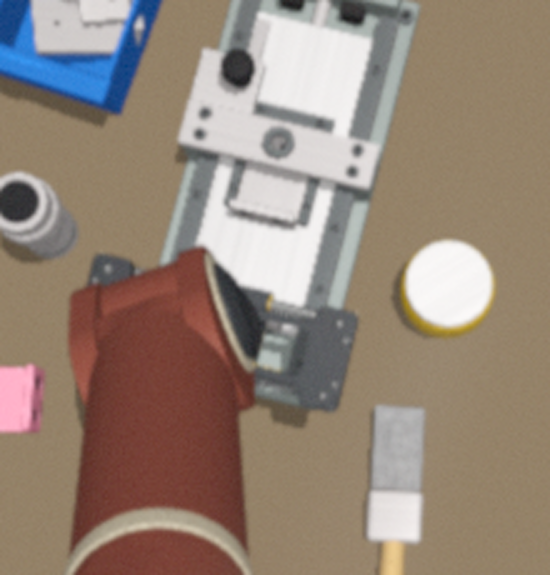

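The knob is back at its down position, (237,68) against (235,64) when lifted, so the pin has dropped behind the catch. Ease off slowly.

jog_arm:
  series:
    - {"delta_pos": [-0.2, 0.05, 0], "turn": [0, 0, 0], "hand": 0}
    - {"delta_pos": [-0.2, 0.05, 0], "turn": [0, 0, 0], "hand": 0}
    - {"delta_pos": [-0.2, 0.05, 0], "turn": [0, 0, 0], "hand": 0}
    - {"delta_pos": [-0.2, 0.05, 0], "turn": [0, 0, 0], "hand": 0}
    - {"delta_pos": [-0.2, 0.05, 0], "turn": [0, 0, 0], "hand": 0}

```text
clock: 9.7
eef_pos: [0.5897, 0.128, 0.0441]
orientation: [3.138, -0.148, -0.239]
contact_force: [-1.5, 0.2, -0.3]
grip_width: 0.0002
```

jog_arm:
  series:
    - {"delta_pos": [-0.5, 0.12, 0], "turn": [0, 0, 0], "hand": 0}
    - {"delta_pos": [-1, 0.24, 0], "turn": [0, 0, 0], "hand": 0}
    - {"delta_pos": [-2, 0.5, 0], "turn": [0, 0, 0], "hand": 0}
    - {"delta_pos": [-2.5, 0.6, 2], "turn": [0, 0, 0], "hand": 0}
    - {"delta_pos": [-2.5, 0, 4], "turn": [0, 0, 0], "hand": 0}

```text
clock: 10.2
eef_pos: [0.5035, 0.1437, 0.1032]
orientation: [3.137, -0.146, -0.237]
contact_force: [-0.1, 0.7, 0.7]
grip_width: 0.0007
```

```bash
python3 look.py 10
```

```text
10.3 [0.50556309 0.14444071 0.10865099] [-3.13926955 -0.15522124 -0.23741485] [0.30614682 0.03948507 0.3861134 ] jig [-223.6192413    -5.16212792]
```

View pics/s10.png

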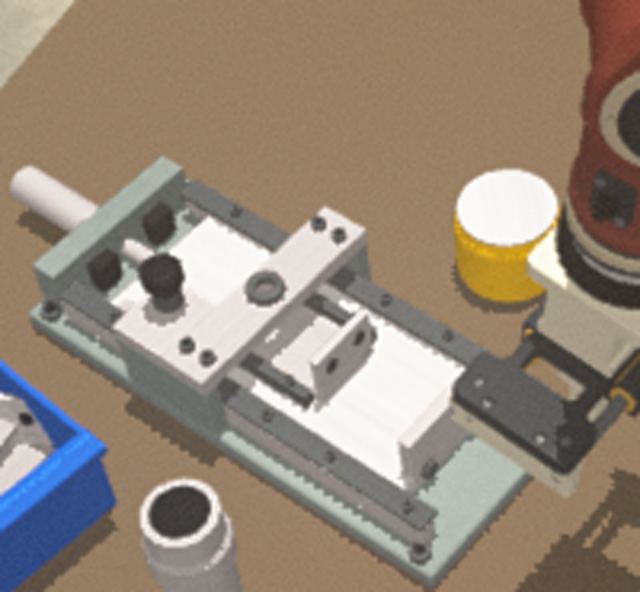

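View pics/t10.png

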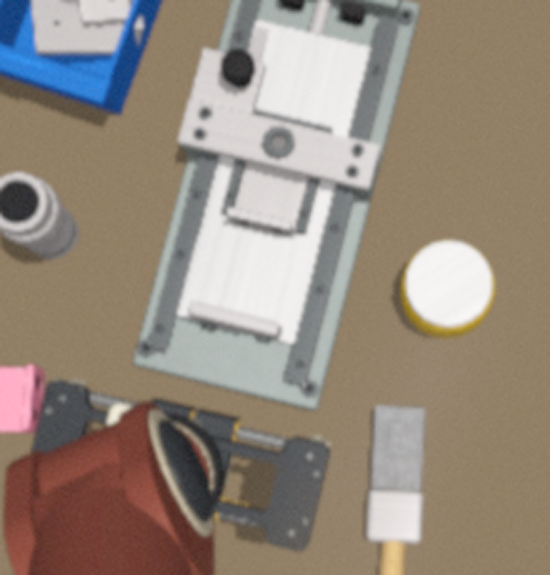

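```bash
python3 - <<'E'
from h import *
im=env.capture('top')[:,:,::-1];cv2.imwrite('pics/top11.png',im)
a=im[155:245,245:315];cv2.imwrite('pics/z11.png',cv2.resize(a,None,fx=6.5,fy=6.5,interpolation=cv2.INTER_CUBIC))
# projected predictions at slide .060: plate outer top edge, flange outer top edge home
for s in(60,):
  for nm,x,w,z in(('plate',-185+s,35,.062),('flange home',-105+s,25,.07),('flange 3back',-108+s,25,.07)):
    for y in(w,-w):
      q=proj('top',np.r_[toworld(x,y),z]);print(nm,y,(q-[245,155])*6.5)
E
```

```text
plate 35 [ 69.60416048 455.47198241]
plate -35 [302.47012354 510.64955433]
flange home 25 [166.93097368 195.46721677]
flange home -25 [333.15845666 234.3658855 ]
flange 3back 25 [164.42566676 205.29243343]
flange 3back -25 [330.69917551 244.21986105]
```

View pics/z11.png

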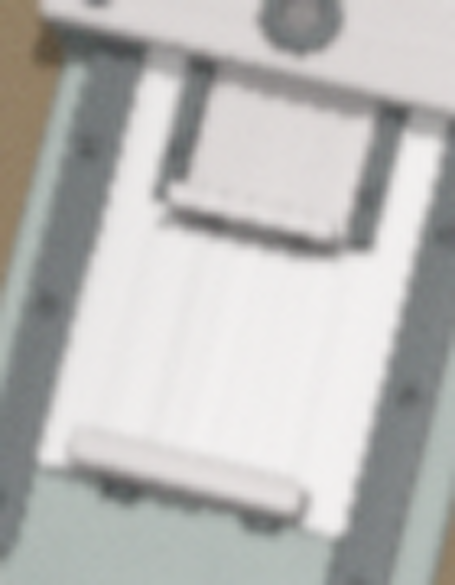

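Plate edge matches 60 mm within about 1 mm. The flange edge could be 1–2 mm back, so I'll compare it with the earlier home frame.

```bash
python3 - <<'E'
from h import *
# rectify slide-frame patches at z=.07 plane (flange top)
def warp(img,s,z,x0=-130,x1=-80,y0=-35,y1=35,k=6):
    src=np.float32([proj('top',np.r_[toworld(x+s,y),z]) for x,y in((x0,y0),(x0,y1),(x1,y1),(x1,y0))])
    W,H=int((y1-y0)*k),int((x1-x0)*k)
    dst=np.float32([[W,H],[0,H],[0,0],[W,0]])
    return cv2.warpPerspective(img,cv2.getPerspectiveTransform(src,dst),(W,H),flags=cv2.INTER_CUBIC)
t6=np.zeros((480,640,3),np.uint8);t6[100:330,180:400]=cv2.resize(cv2.imread('pics/t6.png'),(220,230),interpolation=cv2.INTER_AREA)
n=cv2.imread('pics/top11.png');o=cv2.imread('pics/top0.png')
A=warp(t6,0,.07);B=warp(n,60,.07)
for i,I in(('home6',A),('now',B)):
    g=cv2.cvtColor(I,cv2.COLOR_BGR2GRAY)[:,150:270].mean(1);
    print(i,[int(v) for v in g[90:230:4]])
    d=np.gradient(cv2.GaussianBlur(g.reshape(-1,1),(1,9),0).ravel());k=100+np.argmin(d[100:220]);print('dark edge jig x',-80-k/6)
cv2.imwrite('pics/w11.png',np.vstack([A,B])[:, :])
E
```

```text
home6 [221, 220, 220, 218, 217, 216, 216, 216, 218, 220, 221, 221, 219, 213, 204, 191, 175, 158, 143, 133, 130, 135, 145, 160, 175, 191, 206, 217, 225, 231, 234, 236, 237, 237, 237]
dark edge jig x -105.83333333333333
now [219, 219, 218, 217, 216, 215, 214, 214, 215, 217, 219, 220, 220, 217, 210, 199, 184, 167, 149, 133, 122, 116, 116, 120, 130, 144, 160, 178, 195, 209, 220, 227, 231, 234, 235]
dark edge jig x -106.5
```

View pics/w11.png

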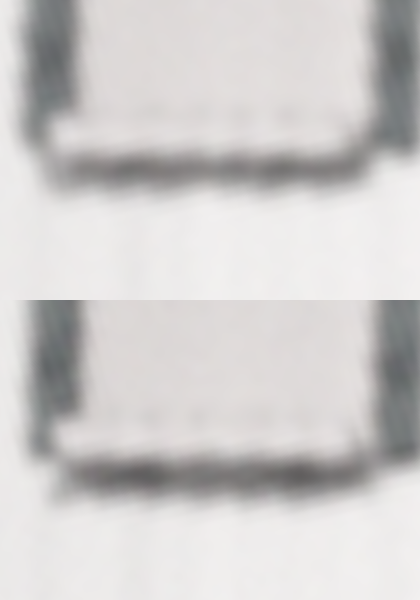

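The bracket edge reads -105.8 mm in the home frame and -106.5 mm now. The side-bar ends shift about the same way, so the bracket has stayed home. The arm is clear.

```bash
python3 - <<'E'
from h import *
a=cv2.imread('pics/top0.png').astype(int);b=cv2.imread('pics/top11.png').astype(int)
for n,(u0,u1,v0,v1) in dict(sleeve=(170,215,165,210),tin=(335,382,190,240),brush=(322,355,255,375),knob=(266,284,118,137)).items():print(n,abs(a-b)[v0:v1,u0:u1].mean().round(1))
print(env.get_obs()['contact_force'],env.sign_off())
E
```

```text
sleeve 5.2
tin 5.8
brush 5.3
knob 7.4
the job is handed in; nothing more can be done
[-0.73084635 -0.37572411 -0.26751736] None
```

The jig is set for drilling and I handed the job in at about 10.4 s. `sign_off` gave no verdict.

**What I did:** With the fingers closed and leaning slightly forward, I pushed the bracket low on its flange until it met the stop bar, where the slide itself began to yield. I then pushed the end plate in to about 65 mm, saw the pin's knob drop back down, and eased off so the slide came to rest on the pin.

**Last checks:**
- **Slide:** the end plate reads 60 mm of travel within about 1 mm. The knob is in its down position.
- **Bracket:** it lies flat. Its flange edge reads 0.7 mm further back than in the home picture, but the side bars appear to shift about the same, so I put it within about 1 mm of the stop bar. The bar itself is hidden under the bridge, so I could not see that contact directly.
- **Surroundings:** the sleeve, tin and brush look unchanged between the first and last pictures, and the arm is clear of everything. The residual force reading is under 1 N, which is sensor noise.

**Disagreement:** points measured from the side camera alone came out several millimetres off the top view. I relied on the top view, which matched the stated sizes to about 1–2 mm.

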